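# Bleed the air manifold

### The arm

A 6-joint arm with a two-finger parallel gripper is mounted at the origin on a cart in front of the work surface, level with it; the furniture and walls round the work are solid. World frame = base frame: x ahead of the robot, y to its left, z up, the work surface at z = 0. Lengths are in mm, angles in rad, forces in N, time in s.
With the tool pointing down it reaches from about 200 to 875 mm from the base axis. Payload 3.4 kg.
Tool frame: the origin (TCP) lies midway between the tips of the shut fingers; the grasp point (between the pads) lies 19 mm behind it; z points along the fingers, x is the direction in which the jaws open and shut, and the axes are right-handed (so a half turn about z gives the same grasp; the last joint's range is limited). The gripper opens to 94 mm and grips with 3 to 60 N. Pads are 16 mm wide; open, the fingers measure 119 mm over their backs; the gripper's body (75 mm by 177 mm) begins 78 mm behind the grasp point.
Start: joints at [-1.304, 0.276, 1.505, -0, 1.361, -0.121], TCP at [217.44, -532.339, 205.493] pointing down, gripper open.
Joint ranges: [-2.89, 2.89], [-0.75, 2.08], [0.22, 2.7], [-1.18, 4.32], [0.11, 2.71], [-2.7, 2.7]. Speed limits (rad/s): [2.57, 2.57, 3.14, 3.14, 3.14, 3.14].

### API

Orientations are given as [roll, pitch, yaw] about the fixed x, y, z axes, in that order (R = Rz(yaw) Ry(pitch) Rx(roll)).
In Python, from rig import arm gives the robot as it stands. The module is installed in compiled form; this text tells all that it offers.
- The arm moves only by the tool jog_arm, never from a script. Its argument "increments" is a list of rows, each a list of 5 numbers: the opening, from 0 (shut) to 1 (fully open), then the shift along the world's x, y, z in cm, then the turn about the world's z in degrees. A call has 1 to 12 rows; each row shifts and turns the commanded pose from where the row before left it; what a row does not reach is not made up. A row lasts 1/8 s, in which the tool goes at most 62.5 mm and 10.7 degrees, less where a joint would pass 70% of its speed; a pose out of reach is approached as far as the arm can. A call with a gripper value outside its range is refused whole. The fingers move at their own pace and stop on an object; "force" is the grip in N (left out, the last holds). Time passes only in rows, so rows that do not move let the fingers close. It gives the time, the measured TCP pose, the force and the opening at its end, in the units of the state.
- arm.read_state(): the state, without advancing time (a new reading comes with each control period).
- arm.capture(name): name is "scene" or "top"; returns the picture (384x512x3 uint8, red, green, blue); there is no depth.
- arm.camera_info(name): a dict with "vfov" (degrees; the focal length in pixels is half the picture's height over the tangent of half this angle, whatever the lens; pixels are square), "cx", "cy" (the principal point, pixels), "R" (3x3) and "t" (3): a world point X has camera coordinates R X + t. Camera axes: x right, y down, z forward; pixel columns grow to the right and rows downward; lengths in mm; the calibration is good to about 2 mm. A picture is of the moment at which its call begins. camera_info takes no time and is no camera call.
- arm.close_job(): hands the job in, once; it reports no verdict.
The state is a dict: "clock": time; "qpos": joint angles; "qvel": joint speeds; "tau": joint torques, N m; "position": TCP position; "tcp_rot": TCP orientation; "ft_force": force on the tool from outside, world axes, zero at the start; "ft_torque": the same for the moment, N m; "finger_gap": opening from 0.0 (shut) to 1.0 (fully open).
Only numpy, scipy, OpenCV 4.12 (cv2) and the standard library are available. Lean on these libraries where they do the work, as an engineer would, in place of code of your own. Each camera call takes 0.05 s, during which the arm holds its last target.

### The job

Vent the leftover air from the manifold block: unscrew the small knurled lock nut on its bleed valve (anticlockwise from above) until it comes up against its stop, then gently press the freed valve tip fully home, keep it down for about two seconds and let it spring back. Do not force the tip: it gives softly, then meets a hard stop that must not be pushed on with more than about 15 N. Leave the nut unscrewed, and leave the things lying around the block where they are.

Things in the scene. Friction and masses are not known exactly. Their poses are not given: they have to be found in the camera images.
- manifold: Bare aluminium block, 64 x 150 x 36 mm (x, y, z), fixed to the bench, turned up to 0.45 rad either way; small round gauge on its front (-x) long side. Origin at the centre of its underside. On its top are three ports in a row, at y = -46, 0 and +46 mm: one holds the bleed valve (the tallest), the others a hexagonal plug (9 mm tall) and a domed plug (13 mm tall).
- bush_top (a point): The bleed valve: point on its upright axis at the top rim of its fixed steel bush (17 mm across), 16 mm above the block's top. On the same axis above it: 8 mm steel stem, then the knurled lock nut, then the valve tip. From this point up to the nut all is narrower than the nut.
- nut_about (a point): On the valve's axis, 19 mm above bush_top: where the middle of the lock nut (steel, knurled, 14 mm across, 10 mm tall) is about to be found when screwed down. Stem, nut and tip together stand up to 6 mm higher or lower, set differently each time; this fixed point does not show it.
- tip_about (a point): On the valve's axis, 37 mm above bush_top: about where the top of the valve tip (steel, 8 mm across, 8 mm tall) is at rest. The true tip is up to 6 mm higher or lower, not measured: feel for it. Nut and tip move, this point does not.
- nut (a joint): Turn of the lock nut in rad, anticlockwise from above: 0 screwed down (locked), 3.5 at its upper stop (free). Starts between 0 and 0.4. Stiff (0.05 N m), stays where left. The thread lifts it 1.14 mm per rad, 4 mm in all; the hand should rise with it, or it draws the tip down.
- pin (a joint): How far the valve tip is pressed down, m: 0 at rest, 0.004 fully home at a hard stop. Its spring pushes up with 3 N at rest, 9 N fully home. Over 25 N on the tip harms the valve. The nut rides on the tip's rod and moves with it; screwed down, it bears on the stem and the tip cannot be pressed.
- screwdriver_mid (a point): Bystander: yellow screwdriver lying in front of the block, 184 mm long, 25 mm high; its middle.
- tape_black_mid (a point): Bystander: roll of black tape lying flat, 70 mm across, 19 mm high; its middle.
- plug_mid (a point): Bystander: grey round connector with a cable stub, 119 mm long, 25 mm high; its middle.
- terminal_strip_mid (a point): Bystander: white terminal strip behind the block, 60 mm long, 16 mm high; its middle.

How it is judged (in metres and radians):
On the way, in this order (a step that is already met when the one before it is completed fails the run):
1. the lock nut is unscrewed up to its stop (over 3.2 rad) with the tip up (value of joint nut above 3.2 rad and value of joint pin below 0.002 m), for 0.2 s.
2. the freed tip is pressed home (over 3.2 mm) and kept there for a second, with the nut unscrewed (value of joint pin above 0.0032 m and value of joint nut above 3 rad), for 1 s.
At the end, for the whole second after the job is handed in: The tip has sprung back up (less than 0.6 mm down) and the nut is still unscrewed (over 3.0 rad) (value of joint nut above 3 rad and value of joint pin below 0.0006 m); the robot touches nothing.
It fails at once if the valve tip is pushed on with more than 25 N (contact force between anything else and tip above 25 N).
It fails at once if a bystander is moved by more than 15 mm (distance of any of screwdriver_mid, tape_black_mid, plug_mid, terminal_strip_mid from where it was at the start of the episode above 0.015 m).
It also fails if it takes over 61 s, if anything falls off the work surface, if the arm or the gripper's body presses on something with over 40 N, if the wrist force passes 120 N, or if a joint passes its speed limit or range.

## Working session

There is one attempt and no reset: what is moved stays moved. The work goes in short steps, Python scripts to look and compute and a tool call to move; the robot and the scene stay as the last step left them, time stands still between calls to the robot, and variables do not carry over. Pictures are saved under pics/ and viewed, and the job is handed in when it is done.

Besides the shell and the picture viewer there is one more tool, called after "Call:" as name(argument=value, ...) on one line, values as JSON. jog_arm: Moves the arm, as the interface text tells. Its arguments: {"type":"object","properties":{"increments":{"type":"array","items":{"type":"array","items":{"type":"number"}}},"force":{"type":"number"}},"required":["increments"]}

```bash
mkdir -p pics
python3 - <<'E'
from rig import arm
import cv2
s=arm.read_state(); print(s)
for n in ("scene","top"):
    im=arm.capture(n); cv2.imwrite(f"pics/{n}0.png",im[:,:,::-1]); print(arm.camera_info(n))
E
```

```text
{'clock': 0.0, 'qpos': array([-1.30397397e+00,  2.76606472e-01,  1.50605829e+00, -2.01972724e-06,
        1.36071998e+00, -1.20997373e-01]), 'qvel': array([ 1.41316442e-03, -4.34643556e-04, -1.07606118e-03,  1.22968216e-03,
       -6.14451008e-05,  2.29450330e-03]), 'tau': array([-1.08351564e-03, -4.04585516e+01, -2.37225312e+01,  7.02230819e-02,
        3.44376639e-02, -1.30750609e-04]), 'position': array([ 217.29979748, -531.77230612,  204.6280364 ]), 'tcp_rot': array([-3.14137831e+00,  1.77921749e-03, -1.18297599e+00]), 'ft_force': array([ 0.11669148, -0.89685487, -0.24568357]), 'ft_torque': array([-0.00187627,  0.04270498,  0.04825535]), 'finger_gap': 0.9995578210566199}
{'vfov': 45.43031260066393, 'cx': 254.4144386379483, 'cy': 187.79892892443627, 'R': array([[-0.89466788, -0.44629017,  0.01986108],
       [-0.28515504,  0.53629082, -0.79440466],
       [ 0.34388367, -0.71639182, -0.60706407]]), 't': array([474.66142783, 166.897581  , 817.0502447 ])}
{'vfov': 45.68715386901732, 'cx': 254.8906735068647, 'cy': 191.34705827131242, 'R': array([[ 0.01431565, -0.99988144,  0.00567191],
       [-0.99479033, -0.01481489, -0.10085992],
       [ 0.10093199, -0.00419848, -0.99488447]]), 't': array([  39.33950683,  517.37173298, 1093.34527149])}
```

View pics/scene0.png

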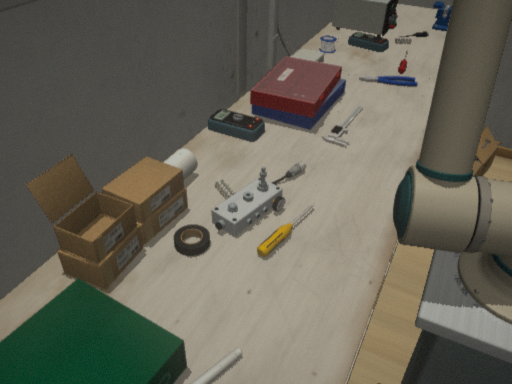

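View pics/top0.png

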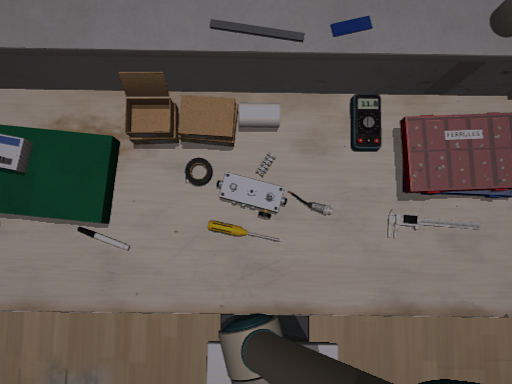

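Run:
```python
import cv2,numpy as np
a=cv2.imread("pics/scene0.png")[150:270,160:340]; b=cv2.imread("pics/top0.png")[140:250,180:340]
cv2.imwrite("pics/a.png",cv2.resize(a,None,fx=4.4,fy=4.4,interpolation=cv2.INTER_CUBIC))
cv2.imwrite("pics/b.png",cv2.resize(b,None,fx=5,fy=5,interpolation=cv2.INTER_CUBIC))
```

```text
(no output)
```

View pics/a.png

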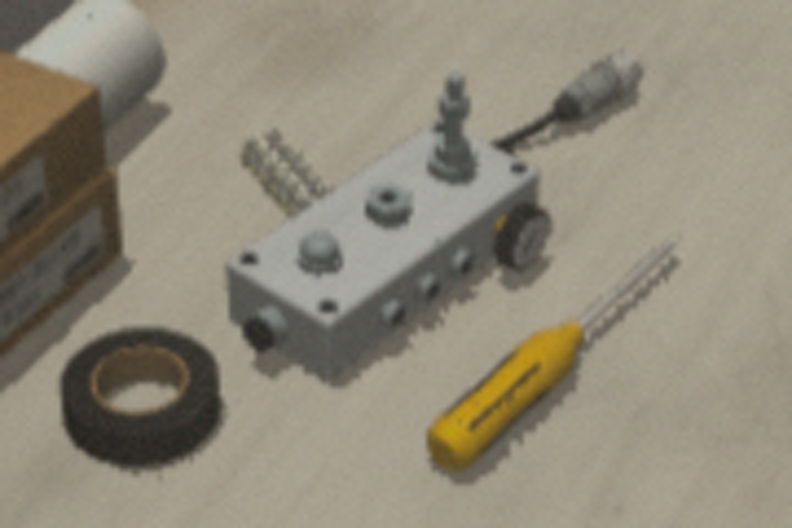

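View pics/b.png

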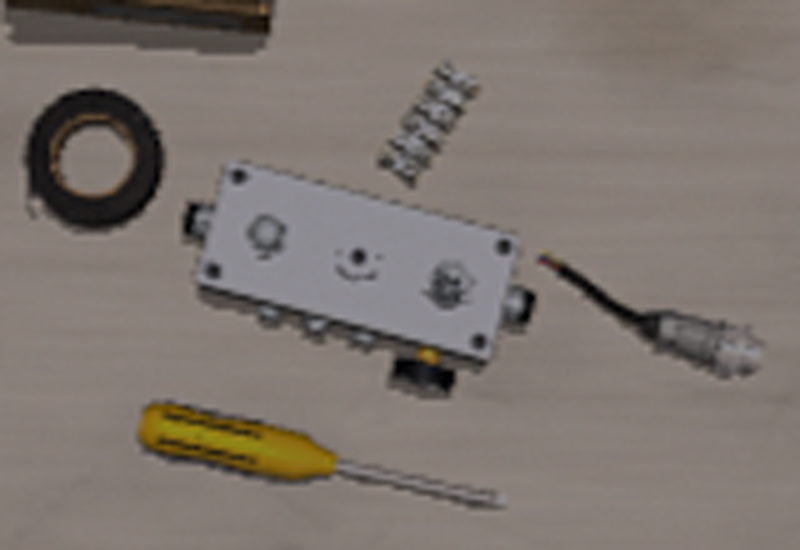

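```bash
cat > h.py <<'E'
import numpy as np
from rig import arm
C={n:arm.camera_info(n) for n in("scene","top")}
def proj(n,X):
    c=C[n];f=192/np.tan(np.radians(c["vfov"]/2));p=np.asarray(c["R"])@np.asarray(X,float)+c["t"]
    return np.array([c["cx"]+f*p[0]/p[2],c["cy"]+f*p[1]/p[2]])
E
python3 - <<'E'
from h import *
from scipy.optimize import least_squares
loc=dict(FL=(32,75,36),FR=(32,-75,36),NR=(-32,-75,36),NL=(-32,75,36))
T=lambda u,v:(180+u/5-.4,140+v/5-.4)
S=lambda u,v:(160+u/4.4-.4,150+v/4.4-.4)
obs=[("top","FL",T(228,160)),("top","FR",T(520,238)),("top","NR",T(488,358)),("top","NL",T(197,287)),
("scene","FL",S(228,266)),("scene","NL",S(330,322)),("scene","NR",S(540,176))]
def W(p,l):
    c,s=np.cos(p[2]),np.sin(p[2]);return np.array([p[0]+c*l[0]-s*l[1],p[1]+s*l[0]+c*l[1],l[2]])
f=lambda p:np.concatenate([proj(n,W(p,loc[k]))-o for n,k,o in obs])
r=least_squares(f,[450,0,-.25]);print(r.x);print(r.fun.reshape(-1,2).round(1))
for name,which in (("top",["top"]),("scene",["scene"])):
    o2=[o for o in obs if o[0] in which]
    rr=least_squares(lambda p:np.concatenate([proj(n,W(p,loc[k]))-o for n,k,o in o2]),[450,0,-.25]);print(name,rr.x)
b=W(r.x,(0,-46,52));print("bush",b)
for dz in (-16,0,14,19,24,31,37,43):
    q=proj("scene",b+[0,0,dz]);t=proj("top",b+[0,0,dz]);print(dz,((q+.4-[160,150])*4.4).round(),((t+.4-[180,140])*5).round())
E
```

```text
[ 5.16020358e+02  5.68302351e+01 -2.43755847e-01]
[[-0.7 -0.8]
 [ 0.3 -0.8]
 [ 0.2  0.5]
 [-1.4 -1. ]
 [-0.  -0.6]
 [ 0.8  1.1]
 [ 1.4 -1.4]]
top [ 5.14744183e+02  5.58534475e+01 -2.36045672e-01]
scene [ 5.16898886e+02  5.79865205e+01 -2.46380189e-01]
bush [504.91829806  12.19007097  52.        ]
-16 [455. 170.] [448. 282.]
0 [457. 143.] [449. 279.]
14 [457. 119.] [450. 276.]
19 [458. 110.] [450. 275.]
24 [458. 101.] [451. 274.]
31 [459.  89.] [451. 273.]
37 [459.  78.] [452. 272.]
43 [459.  68.] [452. 270.]
```

Run:
```python
import cv2,numpy as np
a=cv2.imread("pics/scene0.png")[160:196,250:278]; b=cv2.imread("pics/top0.png")[180:210,255:285]
a=cv2.resize(a,None,fx=14,fy=14,interpolation=cv2.INTER_NEAREST);b=cv2.resize(b,None,fx=13,fy=13,interpolation=cv2.INTER_NEAREST)
h=max(a.shape[0],b.shape[0]);o=np.zeros((h,a.shape[1]+b.shape[1]+6,3),np.uint8);o[:a.shape[0],:a.shape[1]]=a;o[:b.shape[0],a.shape[1]+6:]=b
cv2.imwrite("pics/c.png",np.clip(o*1.5,0,255).astype(np.uint8))
```

```text
(no output)
```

View pics/c.png

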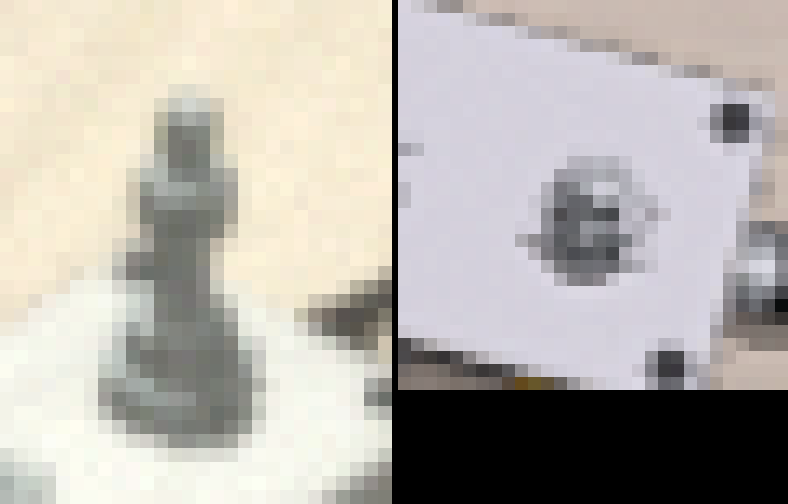

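Call:
jog_arm(increments=[[1,2.4,4.55,-0.4,-4.3],[1,2.4,4.55,-0.4,-4.3],[1,2.4,4.55,-0.4,-4.3],[1,2.4,4.55,-0.4,-4.3],[1,2.4,4.55,-0.4,-4.3],[1,2.4,4.55,-0.4,-4.3],[1,2.4,4.55,-0.4,-4.3],[1,2.4,4.55,-0.4,-4.3],[1,2.4,4.55,-0.4,-4.3],[1,2.4,4.55,-0.4,-4.3],[1,2.4,4.55,-0.4,-4.3],[1,2.4,4.55,-0.4,-4.3]])

```text
clock: 1.6
position: [505.8, 15.3, 157.1]
tcp_rot: [3.141, -0.0, -2.086]
ft_force: [0.3, -0.0, 1.1]
finger_gap: 1.0
```

Call:
jog_arm(increments=[[0.5,0,0,-2,0],[0.45,0,0,-2,0],[0.45,0,0,-1,0],[0.45,0,0,0,0],[0.45,0,0,0,0]])

```text
clock: 2.22
position: [506.0, 13.4, 108.1]
tcp_rot: [-3.14, 0.0, -2.084]
ft_force: [-0.2, -0.5, 0.9]
finger_gap: 0.504
```

```bash
cat > look.py <<'E'
import cv2,sys,numpy as np
from h import *
tag=sys.argv[1]
s=arm.read_state();print(s["clock"],s["position"],s["tcp_rot"],s["qpos"][5],s["finger_gap"],s["ft_force"],s["ft_torque"])
a=arm.capture("scene")[:,:,::-1];b=arm.capture("top")[:,:,::-1]
a=a[130:205,235:291];b=b[165:225,240:300]
a=cv2.resize(a,None,fx=7,fy=7,interpolation=cv2.INTER_CUBIC);b=cv2.resize(b,None,fx=6.5,fy=6.5,interpolation=cv2.INTER_CUBIC)
o=np.zeros((525,a.shape[1]+b.shape[1]+6,3),np.uint8);o[:a.shape[0],:a.shape[1]]=a;o[:b.shape[0],a.shape[1]+6:]=b
cv2.imwrite(f"pics/{tag}.png",np.clip(o*1.4,0,255).astype(np.uint8))
p=s["position"]
print("tcp px crop scene",(proj("scene",p)+.5-[235,130])*7,"top",(proj("top",p)+.5-[240,165])*6.5+[398,0])
E
python3 look.py d1
```

```text
2.225 [505.9752516   13.38223089 108.11469977] [-3.14045927e+00  4.08811767e-04 -2.08402964e+00] 1.9730136979503194 0.5039110098545332 [-0.17389093 -0.54039745  0.90707233] [ 0.08328522 -0.01688565  0.03047049]
tcp px crop scene [203.05112541 211.44830786] top [594.66437189 182.87741293]
```

View pics/d1.png

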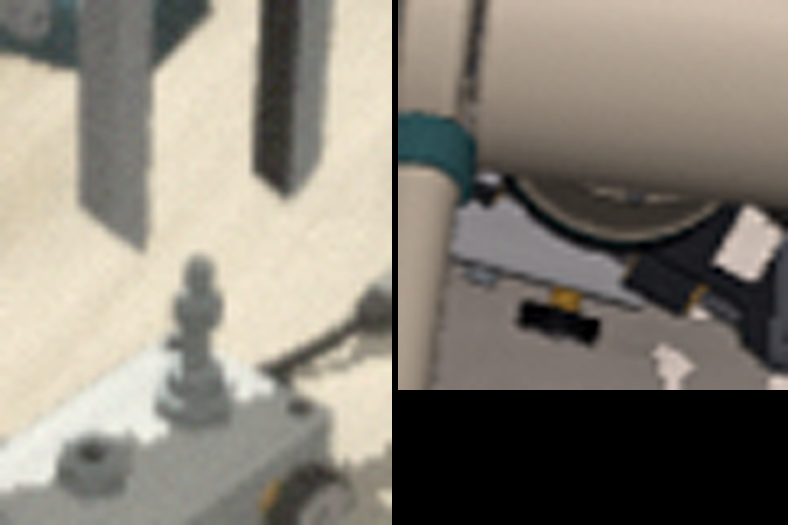

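Call:
jog_arm(increments=[[0.45,0,0,-2,0],[0.4,0,0,-2,0],[0.35,0,0,-1.2,0],[0.35,0,0,0,0],[0.3,0,0,0,0],[0.28,0,0,0,0]], force=10)

```text
clock: 3.08
position: [506.1, 13.6, 56.2]
tcp_rot: [-3.14, 0.001, -2.084]
ft_force: [0.7, 0.0, 0.0]
finger_gap: 0.279
```

```bash
python3 look.py d2
```

```text
3.075 [506.09787769  13.58899467  56.21530124] [-3.14015897e+00  5.18912040e-04 -2.08359227e+00] 1.9730492224798977 0.27943311994561804 [0.69291067 0.00658228 0.01032523] [ 0.07308457 -0.04033972 -0.00218157]
tcp px crop scene [196.76279313 357.96701028] top [588.72046095 196.3874869 ]
```

View pics/d2.png

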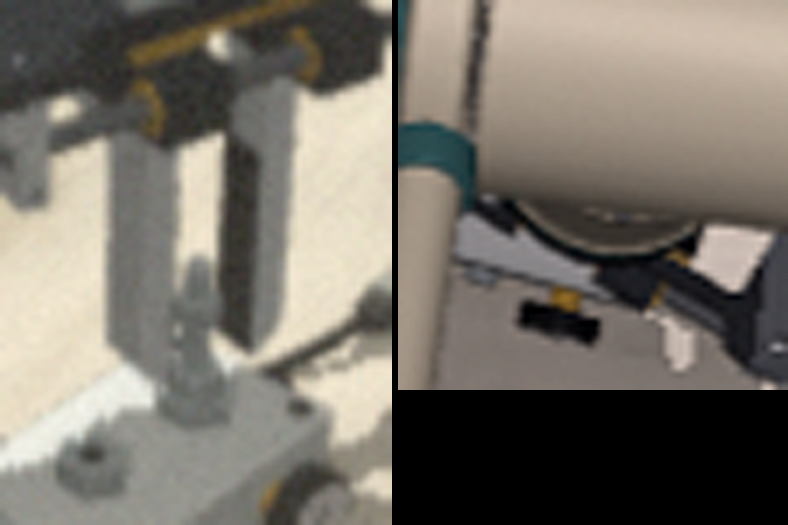

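Call:
jog_arm(increments=[[0.2,0,0,0,0],[0.17,0,0,0,0],[0.15,0,0,0,0],[0.13,0,0,0,0],[0.1,0,0,0,0],[0.1,0,0,0,0]], force=6)

```text
clock: 3.92
position: [504.9, 12.7, 55.5]
tcp_rot: [3.141, -0.002, -2.083]
ft_force: [-2.8, -5.4, 1.1]
finger_gap: 0.139
```

```bash
python3 look.py d3
```

```text
3.925 [504.85854566  12.65669522  55.50161989] [ 3.14143040e+00 -2.19322424e-03 -2.08292628e+00] 1.9730287918666074 0.13933336273851574 [-2.75627894 -5.42569713  1.10971774] [-0.84607074  0.37130348  0.00869459]
tcp px crop scene [201.83866824 359.42649664] top [591.14804956 199.9629218 ]
```

View pics/d3.png

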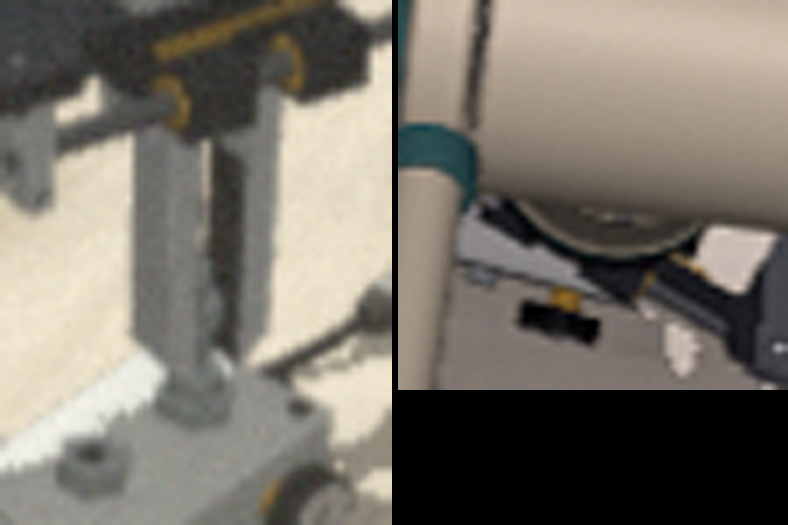

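Call:
jog_arm(increments=[[0.1,-0.06,-0.12,0,0],[0.08,0,0,0,0],[0.05,0,0,0,0],[0.05,0,0,0,0]], force=12)

```text
clock: 4.53
position: [504.9, 12.6, 55.5]
tcp_rot: [3.142, 0.0, -2.084]
ft_force: [-0.7, -1.8, 2.0]
finger_gap: 0.137
```

Call:
jog_arm(increments=[[0.05,-0.02,-0.03,0,0],[0.05,0,0,0,0],[0.05,0,0,0.016,8],[0.05,0,0,0.016,8],[0.05,0,0,0.016,8],[0.05,0,0,0.016,8],[0.05,0,0,0,0]], force=25)

```text
clock: 5.4
position: [504.6, 11.7, 56.1]
tcp_rot: [3.141, -0.001, -1.526]
ft_force: [-1.2, -2.7, 2.1]
finger_gap: 0.134
```

```bash
python3 look.py d4
```

```text
5.4 [504.63368806  11.72164854  56.14544689] [ 3.14149621e+00 -9.58418874e-04 -1.52631243e+00] 1.4130342666710165 0.13353461726800084 [-1.24939273 -2.69530069  2.08028744] [-0.56301983  0.21117723  0.01041049]
tcp px crop scene [203.96301801 356.2239548 ] top [593.75054079 200.44816963]
```

Call:
jog_arm(increments=[[0.05,-0.03,-0.06,0.016,8],[0.05,0,0,0.016,8],[0.05,0,0,0.016,8],[0.05,0,0,0.016,8]])

```text
clock: 6.0
position: [505.0, 10.9, 56.8]
tcp_rot: [-3.141, -0.002, -0.963]
ft_force: [-0.0, -4.1, 2.0]
finger_gap: 0.129
```

```bash
python3 look.py d5
```

```text
6.0 [504.96234857  10.89453085  56.82517685] [-3.14134142e+00 -1.77589401e-03 -9.63480687e-01] 0.8489356601504703 0.12939149011590076 [-0.01861593 -4.05496075  2.02373183] [-0.76270648 -0.06397964 -0.02870441]
tcp px crop scene [204.2429846  352.59314202] top [596.08262086 199.41959207]
```

View pics/d5.png

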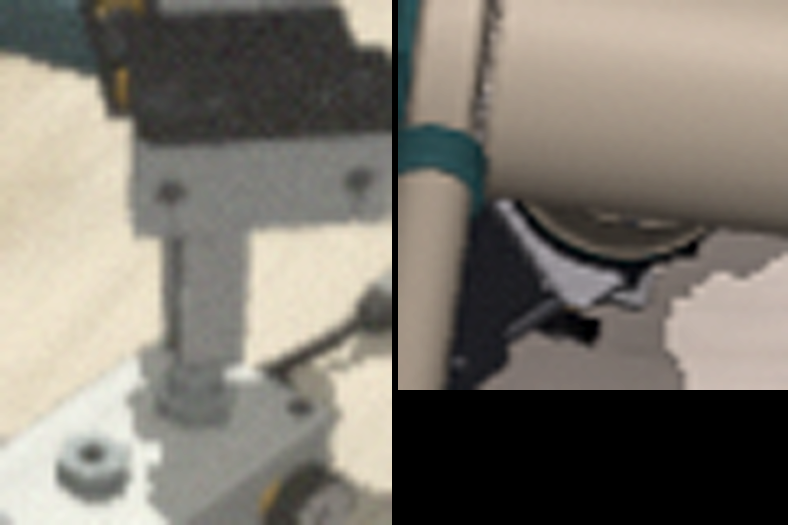

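Call:
jog_arm(increments=[[0.05,0.12,0.03,0,0],[0.05,0,0,0,0],[0.05,0,0,0.016,8],[0.05,0,0,0.016,8]])

```text
clock: 6.6
position: [505.3, 10.6, 57.1]
tcp_rot: [3.139, -0.001, -0.685]
ft_force: [-1.7, -7.4, 1.8]
finger_gap: 0.134
```

```bash
python3 -c "
from h import *
s=arm.read_state();print(s)"
```

```text
{'clock': 6.6, 'qpos': array([-0.11483881,  0.30565211,  1.87234337, -0.00288282,  0.96384619,
        0.57211907]), 'qvel': array([-2.08581120e-03, -2.72930652e-03, -2.85578235e-03, -2.28846307e-03,
        7.39517978e-04, -1.10531600e+00]), 'tau': array([  3.50343794, -36.12726688, -18.31311464,   2.14855693,
        -0.19119088,   0.86065443]), 'position': array([505.30355805,  10.64483441,  57.10981712]), 'tcp_rot': array([ 3.13946628e+00, -1.07080555e-03, -6.85312195e-01]), 'ft_force': array([-1.7377117 , -7.37047321,  1.84456402]), 'ft_torque': array([-1.29222676,  0.15475111, -0.08096104]), 'finger_gap': 0.133825077366715}
```

Call:
jog_arm(increments=[[0.25,0,0,0,0],[0.25,0,0,0,0],[0.25,0,0,0,0],[0.25,0,0,0,0]])

```text
clock: 7.1
position: [505.5, 12.2, 57.0]
tcp_rot: [-3.141, 0.0, -0.688]
ft_force: [-0.3, 0.1, -0.9]
finger_gap: 0.248
```

Call:
jog_arm(increments=[[0.25,0.07,-0.04,0,0],[0.2,0,0,0,0],[0.1,0,0,0,0],[0.05,0,0,0,0],[0.05,0,0,0,0],[0.05,0,0,0,0]], force=12)

```text
clock: 7.85
position: [506.1, 11.6, 57.1]
tcp_rot: [-3.142, 0.0, -0.687]
ft_force: [0.0, 1.3, 0.7]
finger_gap: 0.143
```

Well centred now. Turn on.

Call:
jog_arm(increments=[[0.05,0,0,0,0],[0.05,0,0,0.016,8],[0.05,0,0,0.016,8],[0.05,0,0,0.016,8],[0.05,0,0,0.016,8],[0.05,0,0,0.016,8],[0.05,0,0,0.016,8]], force=25)

```text
clock: 8.72
position: [506.3, 11.5, 58.1]
tcp_rot: [-3.141, -0.0, 0.155]
ft_force: [-0.0, 0.6, 0.3]
finger_gap: 0.136
```

```bash
python3 -c "
from h import *
s=arm.read_state();print(s['ft_torque'],s['qpos'][5])"
```

```text
[ 0.08953881 -0.06519969 -0.0167947 ] -0.269746337255519
```

Call:
jog_arm(increments=[[0.05,0,0,0.016,8],[0.05,0,0,0.016,8],[0.05,0,0,0.016,8],[0.05,0,0,0.016,8],[0.05,0,0,0.016,8],[0.05,0,0,0.016,8]])

```text
clock: 9.48
position: [506.5, 11.6, 59.0]
tcp_rot: [3.141, -0.001, 0.992]
ft_force: [0.1, 1.1, -1.2]
finger_gap: 0.133
```

```bash
python3 -c "
from h import *
s=arm.read_state();print(s['ft_torque'],s['qpos'][5])"
```

```text
[ 0.18044819 -0.1317543  -0.03212078] -1.1076192220824002
```

Call:
jog_arm(increments=[[0.05,0,0,0.01,5],[0.05,0,0,0.01,5]])

```text
clock: 9.72
position: [506.5, 11.7, 59.2]
tcp_rot: [3.141, -0.001, 1.165]
ft_force: [-1.0, 1.5, -0.6]
finger_gap: 0.133
```

```bash
cat > r.py <<'E'
from h import *
s=arm.read_state();print(s['clock'],s['position'],s['ft_force'],s['ft_torque'],s['qpos'][5],s['tcp_rot'][2],s['finger_gap'])
E
python3 r.py
```

```text
9.725 [506.48182756  11.66650718  59.19483296] [-1.03538238  1.46981192 -0.60461126] [ 0.19169838 -0.23799915 -0.07719453] -1.2804366393097937 1.1652461284197317 0.13283767599933105
```

Call:
jog_arm(increments=[[0.05,0,0,0.01,5],[0.05,0,0,0.01,5]])

```text
clock: 9.98
position: [506.5, 11.7, 59.2]
tcp_rot: [3.141, -0.001, 1.34]
ft_force: [0.5, 0.4, -2.1]
finger_gap: 0.136
```

```bash
python3 r.py
```

```text
9.975 [506.45173931  11.70511126  59.24210083] [ 0.4562739   0.38886334 -2.11410011] [ 0.25951622 -0.25842732  0.04114074] -1.4550519483146995 1.3397617892083873 0.13644650287425697
```

Call:
jog_arm(increments=[[0.05,0,0,0.005,5],[0.05,0,0,0.0,5]])

```text
clock: 10.22
position: [506.4, 11.7, 59.3]
tcp_rot: [3.141, -0.001, 1.514]
ft_force: [0.4, 1.3, -1.7]
finger_gap: 0.134
```

```bash
python3 r.py
```

```text
10.225 [506.39064648  11.71176541  59.25657503] [ 0.40434738  1.25424334 -1.67128535] [ 0.29323035 -0.24662373  0.0823509 ] -1.6292954544077625 1.5139346159085436 0.1341646491714348
```

Call:
jog_arm(increments=[[0.05,0,0,0,8],[0.05,0,0,0,8],[0.05,0,0,0,8]])

```text
clock: 10.6
position: [506.2, 11.7, 59.2]
tcp_rot: [-3.142, -0.001, 1.935]
ft_force: [0.1, 1.3, -2.5]
finger_gap: 0.133
```

```bash
python3 r.py
```

```text
10.6 [506.15840797  11.69308457  59.19460338] [ 0.10184529  1.29194808 -2.46104042] [ 0.26041788 -0.13311617  0.07336602] -2.0500401425069716 1.9347925045557255 0.13305308699513718
```

Call:
jog_arm(increments=[[0.05,0,0,0,8],[0.05,0,0,0,8]])

```text
clock: 10.85
position: [506.1, 11.6, 59.2]
tcp_rot: [-3.141, -0.001, 2.214]
ft_force: [0.3, 0.1, 0.0]
finger_gap: 0.13
```

```bash
python3 r.py
```

```text
10.85 [506.0612476   11.60027834  59.2080037 ] [0.31059283 0.10860101 0.00087965] [ 0.22131816 -0.03046645  0.03011533] -2.3294463111540744 2.2143508608731524 0.1304363532765763
```

Call:
jog_arm(increments=[[0.25,0,0,0,0],[0.35,0,0,0,0],[0.4,0,0,2,-10],[0.4,0,0,2.5,-10],[0.4,0,0,1,-10],[0.4,0,0,0,-10],[0.4,0,0,0,-10],[0.4,0,0,0,-10],[0.4,0,0,0,-10]])

```text
clock: 11.98
position: [506.3, 11.3, 114.6]
tcp_rot: [3.141, -0.0, 0.981]
ft_force: [-0.4, -0.3, -0.8]
finger_gap: 0.402
```

```bash
python3 look.py e1
python3 - <<'E'
import cv2,numpy as np
from h import *
a=cv2.imread("pics/scene0.png")[160:196,248:280]
c=arm.capture("scene")[160:196,248:280,::-1]
cv2.imwrite("pics/e2.png",np.clip(cv2.resize(np.hstack([a,c]),None,fx=12,fy=12,interpolation=cv2.INTER_NEAREST)*1.5,0,255).astype(np.uint8))
E
```

```text
11.975 [506.33744734  11.31970134 114.59117002] [ 3.14112816e+00 -6.48377606e-05  9.80840183e-01] -1.095750708139611 0.4017948537037161 [-0.43656269 -0.26379527 -0.75706753] [ 0.05884574 -0.07268945  0.00807748]
tcp px crop scene [205.76175094 188.61410895] top [601.31428553 180.10319716]
```

View pics/e2.png

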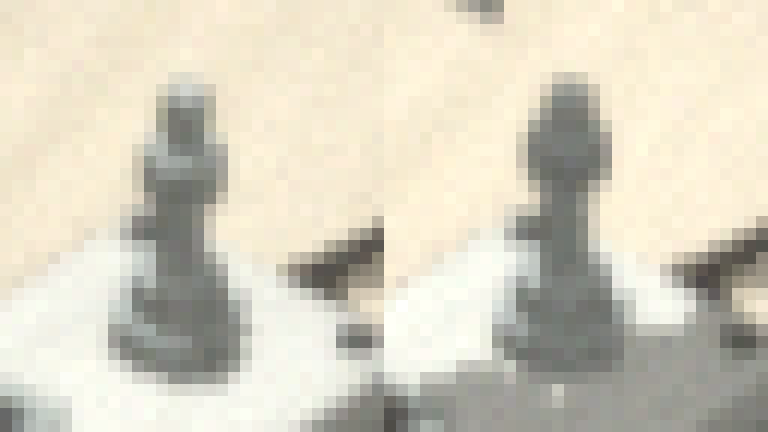

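View pics/e1.png

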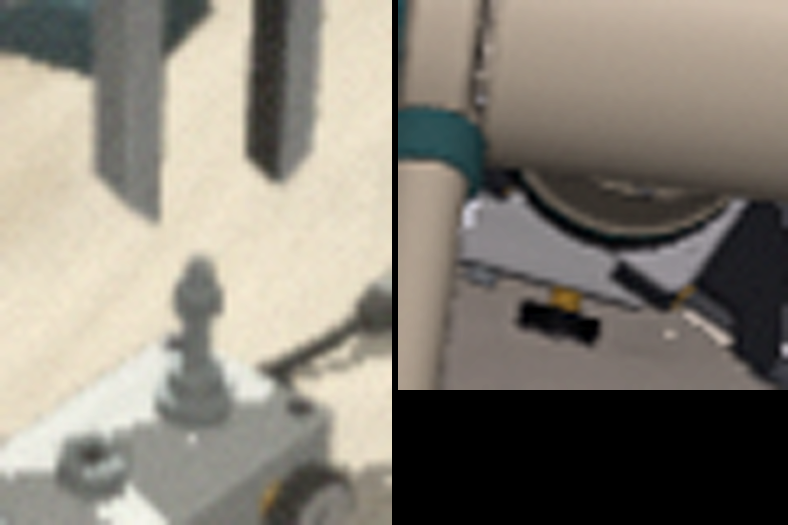

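Call:
jog_arm(increments=[[0.3,0,0.03,0,-10],[0.3,0,0,-2,-10],[0.3,0,0,-2,-10],[0.3,0,0,-1.5,-10],[0.28,0,0,0,-10],[0.25,0,0,0,-10],[0.2,0,0,0,-10],[0.1,0,0,0,0],[0.05,0,0,0,0],[0.05,0,0,0,0],[0.05,0,0,0,0],[0.05,0,0,0,0]], force=25)

```text
clock: 13.62
position: [506.3, 11.7, 59.5]
tcp_rot: [3.142, -0.0, -0.233]
ft_force: [0.1, 0.2, 0.3]
finger_gap: 0.136
```

Call:
jog_arm(increments=[[0.05,0,0,0,0],[0.05,0,0,0,5]], force=35)

```text
clock: 13.88
position: [506.3, 11.7, 59.5]
tcp_rot: [-3.142, -0.0, -0.144]
ft_force: [0.3, -0.6, 0.4]
finger_gap: 0.133
```

```bash
python3 r.py
```

```text
13.875 [506.28304266  11.74880711  59.49558903] [ 0.25953392 -0.61912033  0.40052311] [-0.12649917 -0.11218607 -0.29162709] 0.030039945957670317 -0.1444066788516587 0.13259006374900983
```

Call:
jog_arm(increments=[[0.05,0,0,0,5],[0.05,0,0,0,5]])

```text
clock: 14.12
position: [506.3, 11.5, 59.3]
tcp_rot: [3.141, -0.0, 0.031]
ft_force: [-0.2, -0.6, -1.6]
finger_gap: 0.129
```

```bash
python3 r.py
```

```text
14.125 [506.25202167  11.52281628  59.28450257] [-0.18961756 -0.63041515 -1.59933594] [-0.24616682 -0.14752873 -0.00205589] -0.1455001746512664 0.03137648384980474 0.12850668911943863
```

Call:
jog_arm(increments=[[0.25,0,0,0,0],[0.35,0,0,0,0],[0.35,0,0,0,0],[0.35,0,0,2,0],[0.35,0,0,2.5,0],[0.2,0,0,0,0],[0,0,0,0,0],[0,0,0,0,0],[0,0,0,0,0],[0,0,0,0,0]], force=20)

```text
clock: 15.38
position: [506.0, 11.8, 104.0]
tcp_rot: [-3.141, 0.001, 0.028]
ft_force: [0.2, -0.3, 0.6]
finger_gap: 0.002
```

```bash
python3 look.py f1
```

```text
15.375 [505.99544306  11.80057349 104.02540957] [-3.14144028e+00  7.91226085e-04  2.82112590e-02] -0.14249587507726652 0.0023783265295692843 [ 0.18088943 -0.34170733  0.6165539 ] [ 0.01019612 -0.08638784  0.04486615]
tcp px crop scene [204.91847468 220.58443599] top [598.72193019 184.02805955]
```

View pics/f1.png

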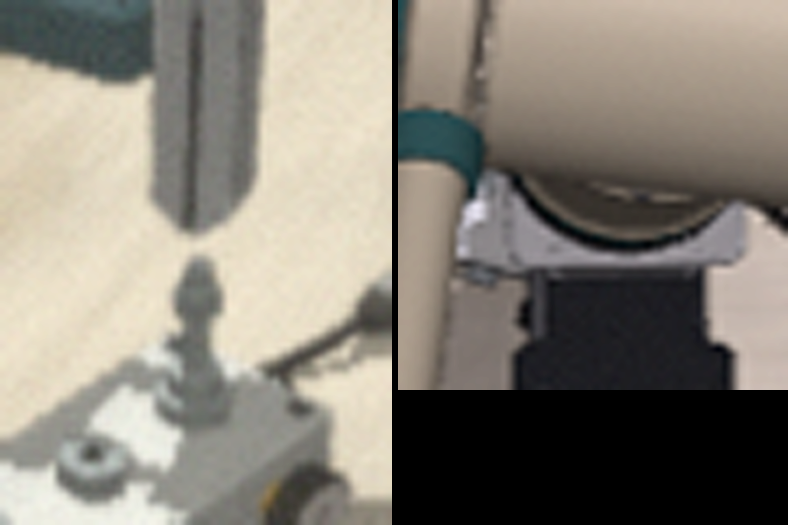

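Call:
jog_arm(increments=[[0,0.02,0,-0.3,0],[0,0,0,-0.3,0],[0,0,0,-0.2,0],[0,0,0,-0.1,0],[0,0,0,-0.1,0]])

```text
clock: 16.1
position: [506.5, 11.8, 94.4]
tcp_rot: [3.142, -0.0, 0.028]
ft_force: [-0.1, 0.7, 0.1]
finger_gap: 0.004
```

Call:
jog_arm(increments=[[0,0,0,-0.1,0],[0,0,0,-0.05,0]])

```text
clock: 16.35
position: [506.4, 11.8, 92.9]
tcp_rot: [3.142, -0.0, 0.028]
ft_force: [0.3, 0.8, -0.4]
finger_gap: 0.004
```

Call:
jog_arm(increments=[[0,0,0,-0.05,0],[0,0,0,-0.05,0]])

```text
clock: 16.6
position: [506.5, 11.8, 92.0]
tcp_rot: [-3.142, -0.0, 0.028]
ft_force: [1.4, 1.0, 0.1]
finger_gap: 0.002
```

Call:
jog_arm(increments=[[0,0,0,-0.05,0],[0,0,0,-0.05,0]])

```text
clock: 16.85
position: [506.5, 11.8, 90.9]
tcp_rot: [3.142, -0.0, 0.028]
ft_force: [-0.2, -0.3, -1.0]
finger_gap: 0.007
```

Call:
jog_arm(increments=[[0,0,0,-0.05,0],[0,0,0,-0.05,0]])

```text
clock: 17.1
position: [506.5, 11.8, 90.0]
tcp_rot: [3.142, -0.0, 0.028]
ft_force: [-0.4, -0.3, 2.0]
finger_gap: 0.007
```

Call:
jog_arm(increments=[[0,0,0,-0.05,0],[0,0,0,-0.05,0]])

```text
clock: 17.35
position: [506.5, 11.8, 89.2]
tcp_rot: [3.142, -0.0, 0.028]
ft_force: [-1.4, -0.4, 2.8]
finger_gap: 0.007
```

Call:
jog_arm(increments=[[0,0,0,-0.05,0],[0,0,0,-0.05,0]])

```text
clock: 17.6
position: [506.5, 11.7, 88.2]
tcp_rot: [3.142, -0.0, 0.028]
ft_force: [-0.9, 0.4, 5.5]
finger_gap: 0.005
```

Call:
jog_arm(increments=[[0,0,0,-0.05,0],[0,0,0,-0.05,0]])

```text
clock: 17.85
position: [506.5, 11.7, 87.3]
tcp_rot: [3.142, -0.0, 0.028]
ft_force: [-1.8, 0.7, 6.0]
finger_gap: 0.006
```

Call:
jog_arm(increments=[[0,0,0,-0.05,0],[0,0,0,-0.03,0]])

```text
clock: 18.1
position: [506.5, 11.7, 86.6]
tcp_rot: [3.142, -0.0, 0.028]
ft_force: [-1.4, -0.0, 6.8]
finger_gap: 0.004
```

Call:
jog_arm(increments=[[0,0,0,-0.03,0],[0,0,0,0,0]])

```text
clock: 18.35
position: [506.5, 11.7, 86.4]
tcp_rot: [3.142, -0.0, 0.028]
ft_force: [-2.1, -0.6, 6.9]
finger_gap: 0.004
```

Call:
jog_arm(increments=[[0,0,0,-0.03,0],[0,0,0,-0.03,0]])

```text
clock: 18.6
position: [506.5, 11.8, 85.9]
tcp_rot: [3.142, -0.001, 0.028]
ft_force: [-2.6, -0.6, 9.5]
finger_gap: 0.004
```

Call:
jog_arm(increments=[[0,0,0,-0.03,0],[0,0,0,0,0]])

```text
clock: 18.85
position: [506.5, 11.8, 85.9]
tcp_rot: [3.141, -0.001, 0.028]
ft_force: [-3.3, -0.4, 9.2]
finger_gap: 0.002
```

Call:
jog_arm(increments=[[0,0,0,-0.03,0],[0,0,0,0,0]])

```text
clock: 19.1
position: [506.5, 11.7, 85.9]
tcp_rot: [3.141, -0.001, 0.028]
ft_force: [-3.5, 0.6, 12.0]
finger_gap: 0.004
```

Position has stalled at 85.9 mm while force rises to 12 N: that is the hard stop. Hold about 2 s.

Call:
jog_arm(increments=[[0,0,0,0,0],[0,0,0,0,0],[0,0,0,0,0],[0,0,0,0,0],[0,0,0,0,0],[0,0,0,0,0],[0,0,0,0,0],[0,0,0,0,0]])

```text
clock: 20.1
position: [506.5, 11.8, 85.9]
tcp_rot: [3.141, -0.001, 0.028]
ft_force: [-2.9, 0.0, 11.6]
finger_gap: 0.003
```

Call:
jog_arm(increments=[[0,0,0,0,0],[0,0,0,0,0],[0,0,0,0,0],[0,0,0,0,0],[0,0,0,0,0],[0,0,0,0,0],[0,0,0,0,0],[0,0,0,0,0]])

```text
clock: 21.1
position: [506.6, 11.7, 85.9]
tcp_rot: [3.141, -0.001, 0.028]
ft_force: [-2.7, 0.3, 12.4]
finger_gap: 0.001
```

Call:
jog_arm(increments=[[0,0,0,0.1,0],[0,0,0,0.2,0],[0,0,0,0.3,0],[0,0,0,1,0],[0,0,0,2,0],[0,0,0,3,0],[0,0,0,3,0],[0,0,0,0,0],[0,0,0,0,0]])

```text
clock: 22.22
position: [505.8, 11.8, 179.8]
tcp_rot: [-3.141, 0.001, 0.028]
ft_force: [0.0, 0.2, -0.3]
finger_gap: 0.003
```

```bash
python3 look.py g1
python3 - <<'E'
import cv2,numpy as np
from h import *
a=cv2.imread("pics/scene0.png")[160:196,248:280]
f=arm.capture("scene")[:,:,::-1];cv2.imwrite("pics/g3.png",f)
cv2.imwrite("pics/g2.png",np.clip(cv2.resize(np.hstack([a,f[160:196,248:280]]),None,fx=12,fy=12,interpolation=cv2.INTER_NEAREST)*1.5,0,255).astype(np.uint8))
E
```

```text
22.225 [505.79558512  11.81786309 179.76895447] [-3.14145676e+00  1.32281353e-03  2.82921991e-02] -0.14247899947609977 0.0032636569356807024 [ 0.03419446  0.19840123 -0.29181001] [-0.01285401 -0.07050544 -0.02139698]
tcp px crop scene [214.53271965 -10.24821464] top [607.83861854 161.93945684]
```

View pics/g2.png

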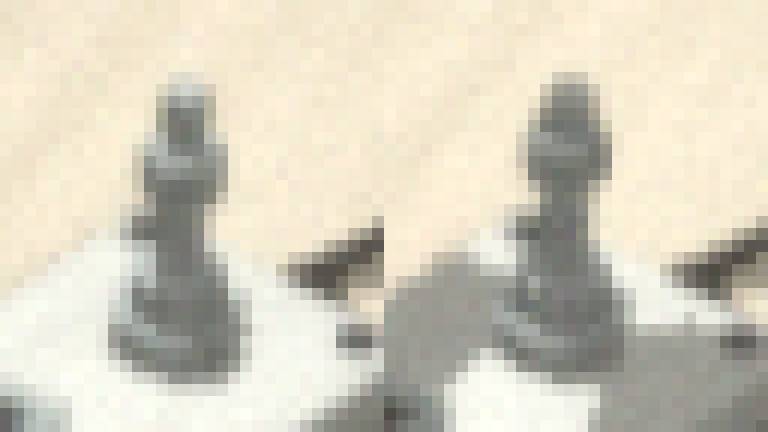

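View pics/g3.png

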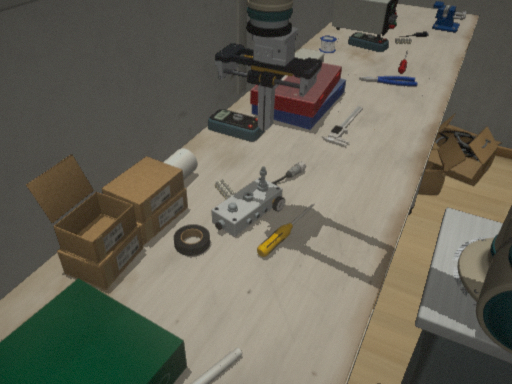

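The tip is back at its original height (row about 166.5), the nut sits about 1.2 px higher than at the start, the bystanders haven't moved, and the arm is clear. I'm handing in.

```bash
python3 -c "
from rig import arm
print(arm.close_job())"
```

```text
the job is handed in; nothing more can be done
None
```

I unscrewed the lock nut to its upper stop, pressed the valve tip home for about two seconds and let it spring back. I handed the job in at about 22 s; it reports no verdict.

- **Nut:** my first grip was about 1.5 mm off the valve's axis, so I re-gripped it centred and kept turning. The hand turned about 4.3 rad in all, and the pads slipped near the end. That stroke gave no clear sign of the stop, so I gripped again. The torque then jumped to 0.29 N m within 5°, which I took as the stop. In the picture the nut sits about 1.2 px higher, roughly the 4 mm expected, but that is coarse.
- **Tip:** contact came at about z = 90 mm, and the tip stopped moving at 85.9 mm, about 4 mm down. The force there was 12 N in the readings, with 12.4 N the highest. I held it for 2 s and then lifted off.
- **Last checks:** the tip is back at its starting height in the picture. The bystanders look unmoved, which I judged by eye and did not measure. The arm is clear at z = 180 mm with no force on it.

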